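Lock the hammer-head post into the specimen rail

TASK

Anchor the post with the long hammer-head foot in the slotted aluminium rail at the brass index mark: lower its foot through the slot lengthwise, then turn the post a quarter turn so that the foot lies square across under both lips, and let go, leaving it standing upright on the channel's floor. Leave the post with the round foot and the post with the square foot where they stand.

Things in the scene. Friction and masses are not known exactly. Their poses are not given: they have to be found in the camera images.
- hammer_post_grip (a point): The post to fit: brass, 76 mm tall, about 0.22 kg, standing loose on the desk. Flat oblong foot 50 (x) by 22 (y) by 8 mm thick; round stem 14 mm across; on top a wing grip 36 (x) by 14 (y) by 34 mm tall, parallel to the foot. The point is the wing's centre, 59 mm above the foot's underside; x along foot and wing, z up.
- mark (a point): Middle of the slot, level with the lips' top, between two brass index tabs and lines on the fixed aluminium rail (280 x 74 x 27 mm high, ends closed). x along the slot, y across, z up. Slot 32 mm wide, running at least 60 mm each way from here. Lips 5 mm thick; channel below them 66 mm wide, 18 mm deep, its floor 23 mm below this point. Tabs are lip-high, out to 45.5 mm each side.
- disc_post_grip (a point): Bystander: a brass post with the same stem, wing and height but a round foot 50 mm across, 8 mm thick. The point is the centre of its wing, 59 mm above its underside; x along the wing.
- square_post_grip (a point): Bystander: a brass post with the same stem, wing and height but a square foot 28 by 28 mm, 8 mm thick. The point is the centre of its wing, 59 mm above its underside; x along the wing.
Not all that is in view belongs to the job. What is shaped like the part that bears hammer_post_grip but white is not meant.

How it is judged:
On the way:
1. the foot of the hammer-head post is down through the slot, below the lips, near the mark (z of hammer_post_grip in the frame of mark below 0.045 m and horizontal distance between hammer_post_grip and mark below 0.03 m), for 0.1 s.
At the end, for the whole second after the job is handed in: The hammer-head post stands upright (within 0.2 rad) on the floor of the channel (within 6 mm), within 20 mm of the mark, its foot square across the slot under both lips (within 20 degrees) (horizontal distance between hammer_post_grip and mark below 0.02 m and z of hammer_post_grip in the frame of mark below 0.042 m and angle between the x axis of hammer_post_grip and the y axis of mark, either way round below 0.35 rad and angle between hammer_post_grip's own z axis and vertical below 0.2 rad); the robot touches nothing.
It fails at once if the round-footed or the square-footed post is moved by more than 30 mm (distance of any of disc_post_grip, square_post_grip from where it was at the start of the episode above 0.03 m).
It also fails if it takes over 42 s, if anything falls off the work surface, if the arm or the gripper's body presses on something with over 40 N, if the wrist force passes 120 N, or if a joint passes its speed limit or range.

ROBOT

A 6-joint arm with a two-finger parallel gripper is mounted at the origin on the work surface. World frame = base frame: x ahead of the robot, y to its left, z up, the work surface at z = 0. Lengths are in m, angles in rad, forces in N, time in s.
With the tool pointing down it reaches from about 0.375 to 0.975 m from the base axis. Payload 3.8 kg.
Tool frame: the origin (TCP) lies midway between the tips of the shut fingers; the grasp point (between the pads) lies 19 mm behind it (arm.pinch_z is the z of the grasp point in the tool frame, in m); z points along the fingers, y is the line along which they close (so a half turn about z gives the same grasp; the last joint's range is limited). The gripper opens to 85 mm and grips with 20 to 120 N. Pads are 22 mm wide; open, the fingers measure 114 mm over their backs; the gripper's body (76 mm by 85 mm) begins 54 mm behind the grasp point. The pads swing forward as they close: fully open they stand 13 mm farther back than shut.
Start: joints at [-0.037, 0.264, 1.604, -0, 1.274, -0.037], TCP at [0.675, -0, 0.231] pointing down, gripper open.
Joint ranges: [-2.63, 2.63], [-0.94, 2.18], [0.31, 2.57], [-1.31, 4.45], [0, 2.66], [-2.55, 2.55]. Speed limits (rad/s): [2.57, 2.57, 3.14, 3.14, 3.14, 3.14].

INTERFACE

Orientations are given as a unit quaternion [w, x, y, z].
In Python, from station import telemetry, vision, workorder, arm gives the robot as it stands.
- The arm moves only by the shell command python3 -m creep 'ROWS' [FORCE]. ROWS is a JSON object of lists of equal length, an entry for each row: "fingers": the gripper's target within -1 to 1 (shut at 1, half-way at 0, fully open at -1); "travel": the shift along the tool's x, y, z in cm, a list of three; "delta_rot": the turn, a rotation vector about the tool's x, y, z in degrees, a list of three. In form: {"fingers": [fingers, ...], "travel": [[tx, ty, tz], ...], "delta_rot": [[wx, wy, wz], ...]}. A call has 1 to 10 rows; each row shifts and turns the commanded pose from where the row before left it, along the tool's axes as they then stand; what a row does not reach is not made up. A row lasts 1/12 s, in which the tool goes at most 41.7 mm and 7.16 degrees, less where a joint would pass 70% of its speed; a pose out of reach is approached as far as the arm can. A call is refused whole if a number of a shift passes 4.17 or a number of a turn 7.16, either way. A call with a gripper value outside its range is refused whole. The fingers move at their own pace and stop on an object; FORCE is the grip in N (left out, the last holds). Time passes only in rows, so rows that do not move let the fingers close. It gives the time, the measured TCP pose, the force, the opening and the grip force at its end, in the units of the state.
- telemetry.get_obs(): the state, without advancing time (a new reading comes with each control period).
- vision.grab_frame(name): name is "scene" or "side" or "wrist"; returns a dict with "img" (420x560x3 uint8, red, green, blue), "K" (3x3 intrinsics, pixels), "k1" (the pictures are not rectified: a ray, as slopes to the right and down, at radius r is drawn at 1 + k1 r^2 times it, then the intrinsics apply), "eye" and "rotation" of the camera in the world. Camera axes: x right, y down, z forward; pixel columns grow to the right and rows downward; lengths in m; the calibration is good to about 2 mm. A picture is of the moment at which its call begins. There is no depth.
- workorder.close_job(): hands the job in; it is judged then, once.
Trained networks look in a picture, given as the dict that the camera call returned (one of the last four; its "shot" number tells which), for a name from the list of things; names that differ only in an ending like _2 or _b are one class to them, and where a whole thing is asked for, a point or a joint stands for the part that bears it (a point fixed in the world has none). Each returns a list of dicts, best first, with "conf" (0 to 1); they miss things now and then, are a little off and sometimes report something else, mostly with a low value. They report only what shows in the picture. A call takes as long as a camera call. They do not tell look-alikes from the thing itself.
- vision.cut_out(picture, target): "region" (420x560 bool, what is visible of it) and "extent" ([centre column, centre row, width, height] in pixels, round what is visible of it).
- vision.tip_of(picture, target): "location" ([row, column] in pixels: a listed point, or the origin of a listed thing).
The state is a dict: "time_s": time; "joint_positions": joint angles; "qd": joint speeds; "tau": joint torques, N m; "tool_pos": TCP position; "tool_rot": TCP orientation; "force": force on the tool from outside, world axes, zero at the start; "torque": the same for the moment, N m; "opening": opening from 0.0 (shut) to 1.0 (fully open); "gripper_force": force on a finger pad.
Only numpy, scipy, OpenCV 4.12 (cv2) and the standard library are available. Lean on these libraries where they do the work, as an engineer would, in place of code of your own. Each camera call takes 0.05 s, during which the arm holds its last target. There are 200 camera calls.

## Working session

There is one attempt and no reset: what is moved stays moved. The work goes in short steps, Python scripts to look and compute and a shell command to move; the robot and the scene stay as the last step left them, time stands still between calls to the robot, and variables do not carry over. Pictures are saved under pics/ and viewed, at most 10 in all, crops included, and the job is handed in when it is done.

```bash
mkdir -p pics
cat > h.py <<'E'
import numpy as np, cv2
from station import telemetry, vision, workorder, arm
def ray(f,row,col):
    K=np.array(f["K"]);u=(col-K[0,2])/K[0,0];v=(row-K[1,2])/K[1,1]
    d=np.array([u,v]);s=d.copy()
    for _ in range(20): s=d/(1+f["k1"]*(s@s))
    R=np.array(f["rotation"])
    if R.shape!=(3,3):
        from scipy.spatial.transform import Rotation as Ro
        R=Ro.from_quat(np.r_[R[1:],R[0]]).as_matrix()
    return np.array(f["eye"]),R@np.array([s[0],s[1],1])
def at(f,row,col,z):
    e,d=ray(f,row,col);return e+d*(z-e[2])/d[2]
def save(f,n): cv2.imwrite("pics/"+n,cv2.cvtColor(f["img"],cv2.COLOR_RGB2BGR))
E
python3 - <<'E'
from h import *
Z=dict(hammer_post_grip=.059,mark=.027,disc_post_grip=.059,square_post_grip=.059)
ims=[]
for n in("scene","side","wrist"):
    f=vision.grab_frame(n);ims.append(f["img"]);print(n,np.round(f["eye"],3),f["K"][0][0])
    for t,z in Z.items():
        for r in vision.tip_of(f,t)[:3]:
            l=r["location"];print(t,round(r["conf"],2),np.round(l),np.round(at(f,*l,z),3))
    save(f,n+"0.png")
print(telemetry.get_obs())
E
```

```text
scene [ 1.101 -0.322  0.524] 543.2695101229219
hammer_post_grip 0.96 [180. 377.] [0.47  0.197 0.059]
hammer_post_grip 0.8 [154. 339.] [0.359 0.193 0.059]
mark 0.69 [298. 262.] [ 0.605 -0.093  0.027]
disc_post_grip 0.88 [247. 138.] [ 0.452 -0.214  0.059]
disc_post_grip 0.35 [210. 281.] [0.47  0.01  0.059]
square_post_grip 0.92 [211. 281.] [0.473 0.009 0.059]
side [0.437 0.55  0.47 ] 461.7166681258686
hammer_post_grip 0.97 [319. 392.] [0.359 0.192 0.059]
hammer_post_grip 0.95 [319. 302.] [0.462 0.202 0.059]
disc_post_grip 0.74 [145. 329.] [ 0.448 -0.216  0.059]
disc_post_grip 0.62 [316. 301.] [0.463 0.198 0.059]
disc_post_grip 0.44 [217. 311.] [0.465 0.01  0.059]
square_post_grip 0.95 [217. 311.] [0.465 0.009 0.059]
square_post_grip 0.7 [146. 328.] [ 0.449 -0.21   0.059]
wrist [0.674 0.083 0.375] 328.88172159307464
disc_post_grip 0.71 [361.  93.] [ 0.452 -0.212  0.059]
square_post_grip 0.89 [177.  61.] [0.462 0.012 0.059]
{'time_s': 0.75, 'joint_positions': array([-3.68922066e-02,  2.63849846e-01,  1.60396942e+00,  3.64643378e-07,
        1.27372319e+00, -3.68706700e-02]), 'qd': array([-0.00086029,  0.00074618, -0.00021471,  0.00022931, -0.0006196 ,
       -0.00028249]), 'tau': array([-6.11150426e-04, -5.14924514e+01, -3.67659795e+01, -2.49190789e-04,
        6.69754227e-04,  1.83091549e-05]), 'tool_pos': array([6.75003521e-01, 3.40268150e-06, 2.31330093e-01]), 'tool_rot': array([1.82693932e-05, 7.07114433e-01, 7.07099129e-01, 1.72070931e-05]), 'force': array([ 0.08774932, -0.51251478,  0.36701143]), 'torque': array([-0.06291668,  0.02018046, -0.00135657]), 'gripper_force': 0.0, 'opening': 0.9965512431790912}
```

View pics/scene0.png

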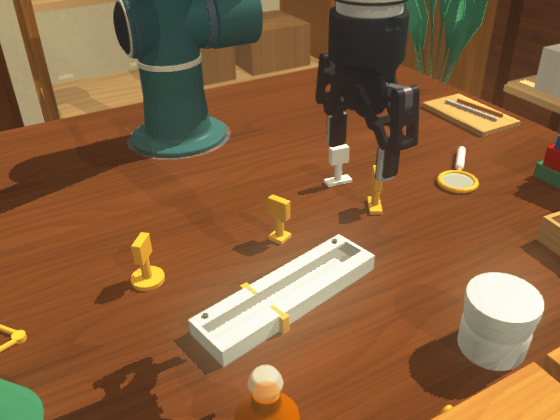

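View pics/wrist0.png

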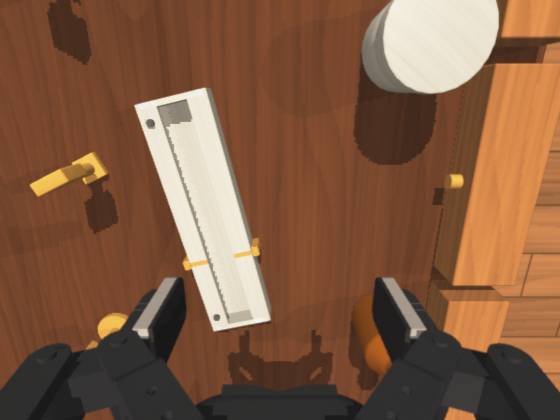

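The scene shows the brass hammer post at about (377,190) with the white decoy at (338,165). The square post is at (280,215), the disc post at (147,260), and the rail with its brass tabs at about (250,290)/(280,318). In the wrist picture the tabs are at (188,264) and (255,248).

Run:
```python
from h import *
f=vision.grab_frame("side")
for r in vision.cut_out(f,"hammer_post_grip")[:2]: print(r["conf"],r["extent"])
cv2.imwrite("pics/side1.png",cv2.resize(cv2.cvtColor(f["img"][260:400,230:430],cv2.COLOR_RGB2BGR),None,fx=4,fy=4,interpolation=2))
w=vision.grab_frame("wrist")
# brass tab pixels / rail rectangle
hsv=cv2.cvtColor(w["img"],cv2.COLOR_RGB2HSV);h,s,v=cv2.split(hsv)
m=((s>120)&(v>150)&(h>15)&(h<32)).astype(np.uint8);m[:,:170]=0;m[:,275:]=0;m[:235]=0;m[275:]=0
n,l,st,c=cv2.connectedComponentsWithStats(m);print(st[1:],c[1:])
wh=((s<60)&(v>120)).astype(np.uint8);wh[335:]=0;wh[:,280:]=0;wh[:,:125]=0;wh[:80]=0
n,l,st,c=cv2.connectedComponentsWithStats(wh);k=1+np.argmax(st[1:,4])
b=cv2.boxPoints(cv2.minAreaRect(np.argwhere(l==k)[:,::-1].astype(np.float32)));print(b)
for p in b: print(np.round(at(w,p[1],p[0],.027),4))
for p in ((264,188),(248,255)): print(np.round(at(w,*p,.027),4))
```

```text
0.93 [388.7, 333.8, 28.2, 73.8]
0.64 [302.1, 330.9, 44.2, 68.5]
[[235 238  25  20 182]
 [183 256  25  15 135]] [[250.98351648 249.17032967]
 [191.62222222 263.6       ]]
[[134.2839  104.4084 ]
 [208.3891   83.93196]
 [273.3077  318.8755 ]
 [199.20251 339.35193]]
[0.5295 0.0789 0.027 ]
[0.6052 0.0982 0.027 ]
[ 0.668 -0.177  0.027]
[ 0.5725 -0.2082  0.027 ]
[ 0.5676 -0.1     0.027 ]
[ 0.6472 -0.0793  0.027 ]
```

View pics/side1.png

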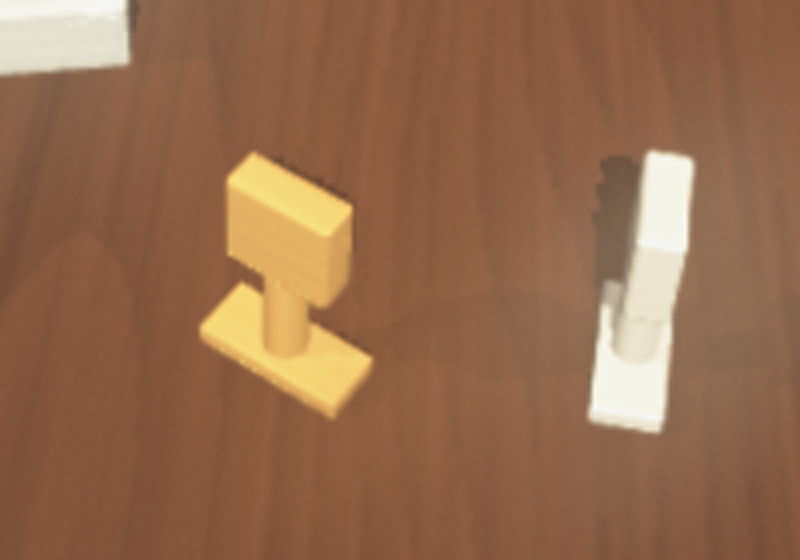

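The side crop shows the brass post with its wing's top corners at crop (253,152), (352,205), (331,236), (229,178). The white decoy is to its right.

Run:
```python
from h import *
f=vision.grab_frame("side")
for z,P in((.076,[(253,152),(352,205),(331,236),(229,178)]),(.008,[(241,284),(373,357),(333,407),(200,328)])):
    Q=np.array([at(f,260+y/4,230+x/4,z)[:2] for x,y in P]);d=Q[1]-Q[0];e=Q[2]-Q[3];g=d+e
    print(Q.mean(0),np.linalg.norm(d),np.linalg.norm(e),np.linalg.norm(Q[2]-Q[1]),np.degrees(np.arctan2(g[1],g[0])))
```

```text
[0.46119367 0.2013564 ] 0.034020876997597274 0.03520083367139151 0.01279574108524284 149.51536698652092
[0.46153272 0.20200128] 0.0487631403687127 0.049139168101802314 0.022065372519429086 150.54464934571556
```

```bash
python3 -m creep '{"fingers":[-1,-1,-1,-1,-1,-1,-1,-1,-1,-1],"travel":[[2.0,-2.1,0],[2.0,-2.1,0],[2.0,-2.1,0],[2.0,-2.1,0],[2.0,-2.1,0],[2.0,-2.1,0],[2.0,-2.1,0],[2.0,-2.1,0],[2.0,-2.1,0],[2.0,-2.1,0]],"delta_rot":[[0,0,0],[0,0,0],[0,0,0],[0,0,0],[0,0,0],[0,0,0],[0,0,0],[0,0,0],[0,0,0],[0,0,0]]}' 40
python3 -m creep '{"fingers":[-1,-1,-1,-1,-1,-1,-1,-1,-1,-1],"travel":[[0,0,0],[0,0,0],[0,0,0],[0,0,0],[0,0,0],[0,0,0],[0,0,0],[0,0,0],[0,0,0],[0,0,0]],"delta_rot":[[0,0,-6],[0,0,-6],[0,0,-6],[0,0,-6],[0,0,-6],[0,0,-6],[0,0,-6],[0,0,-6],[0,0,-6],[0,0,-6]]}'
cat >> h.py <<'E'
def pose():
    from scipy.spatial.transform import Rotation as Ro
    o=telemetry.get_obs();q=o["tool_rot"];R=Ro.from_quat(np.r_[q[1:],q[0]]).as_matrix()
    return o,o["tool_pos"],R
def go(xyz,yaw_y):
    "cm along the tool axes to xyz, and degrees about tool z for tool y to stand at world yaw_y"
    o,p,R=pose();a=np.degrees(np.arctan2(R[1,1],R[0,1]))
    print("at",np.round(p,4),"yaw_y",round(a,2),"tilt",np.round(R[:,2],4),"cm",np.round(R.T@(np.array(xyz)-p)*100,2),"rotz",round((a-yaw_y+180)%360-180,2),"F",np.round(o["force"],1),"open",o["opening"],"grip",o["gripper_force"],"t",o["time_s"])
E
python3 - <<'E'
from h import *
w=vision.grab_frame("wrist");save(w,"wrist2.png")
for r in vision.tip_of(w,"hammer_post_grip")[:3]: print(r["conf"],r["location"],at(w,*r["location"],.059))
go([.4614,.2017,.1],60)
E
```

```text
time_s: 1.78
tool_pos: [0.4639, 0.2008, 0.2315]
tool_rot: [0.0, 0.707, 0.707, 0.0]
force: [-1.0, -0.1, 0.1]
opening: 1.001
gripper_force: 0.0
time_s: 2.62
tool_pos: [0.465, 0.2, 0.2314]
tool_rot: [0.0, 0.256, 0.967, 0.0]
force: [0.3, 0.6, -1.1]
opening: 0.998
gripper_force: 0.0
0.81 [184.9, 276.8] [0.46017076 0.2001848  0.059     ]
0.79 [92.8, 212.2] [0.35713324 0.19192835 0.059     ]
at [0.465  0.2    0.2314] yaw_y 60.02 tilt [ 3.e-04  1.e-04 -1.e+00] cm [ 0.4  -0.04 13.14] rotz 0.02 F [-0.5 -0.8 -0.2] open 1.0037911687681844 grip 0.0 t 2.7167
```

View pics/wrist2.png

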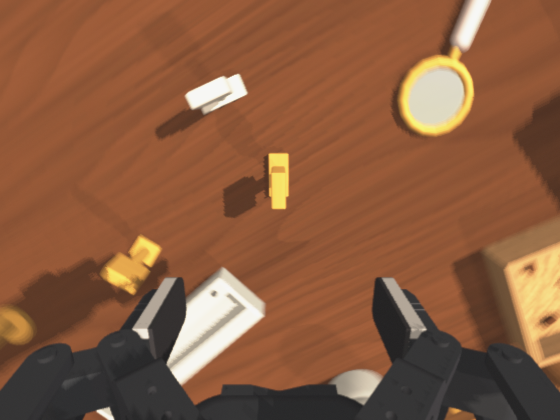

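The brass wing, at (278,180), is aligned with the tool's x axis. I'll descend and grip.

```bash
python3 -m creep '{"fingers":[-1,-1,-1,-1,-1,-1,-1,-1,-1,-1],"travel":[[0.4,-0.1,2.1],[0,0,2.1],[0,0,2.1],[0,0,2.1],[0,0,2.1],[0,0,2.1],[0,0,2.1],[0,0,2.1],[0,0,1.3],[0,0,1.0]],"delta_rot":[[0,0,0],[0,0,0],[0,0,0],[0,0,0],[0,0,0],[0,0,0],[0,0,0],[0,0,0],[0,0,0],[0,0,0]]}' 40
python3 -m creep '{"fingers":[1,1,1,1,1,1,1,1,1,1],"travel":[[0,0,0],[0,0,0],[0,0,0],[0,0,0],[0,0,0],[0,0,0],[0,0,0],[0,0,0],[0,0,0],[0,0,0]],"delta_rot":[[0,0,0],[0,0,0],[0,0,0],[0,0,0],[0,0,0],[0,0,0],[0,0,0],[0,0,0],[0,0,0],[0,0,0]]}' 50
```

```text
time_s: 3.55
tool_pos: [0.4601, 0.2008, 0.0387]
tool_rot: [-0.001, 0.26, 0.966, -0.001]
force: [0.6, -0.6, -0.0]
opening: 1.002
gripper_force: 0.0
time_s: 4.38
tool_pos: [0.4618, 0.2014, 0.0413]
tool_rot: [0.001, 0.259, 0.966, 0.0]
force: [-0.8, 0.2, 6.1]
opening: 0.155
gripper_force: 49.7
```

```bash
python3 -m creep '{"fingers":[1,1,1,1,1,1,1,1,1,1],"travel":[[0,0,-1.2],[0,0,-1.2],[0,0,-1.2],[0,0,-1.2],[0,0,-1.2],[0,0,-1.2],[0,0,-1.2],[0,0,-1.2],[0,0,-1.2],[0,0,-1.2]],"delta_rot":[[0,0,0],[0,0,0],[0,0,0],[0,0,6.5],[0,0,6.5],[0,0,6.5],[0,0,6.5],[0,0,6.5],[0,0,6.5],[0,0,6.5]]}' 50
python3 -m creep '{"fingers":[1,1,1,1,1,1,1,1,1,1],"travel":[[-3.1,0.7,0],[-3.1,0.7,0],[-3.1,0.7,0],[-3.1,0.7,0],[-3.1,0.7,0],[-3.1,0.7,0],[-3.1,0.7,0],[-3.1,0.7,0],[-3.1,0.7,0],[-3.1,0.7,0]],"delta_rot":[[0,0,0],[0,0,0],[0,0,0],[0,0,0],[0,0,0],[0,0,0],[0,0,0],[0,0,0],[0,0,0],[0,0,0]]}'
python3 -m creep '{"fingers":[1,1,1],"travel":[[0,0,0],[0,0,0],[0,0,0]],"delta_rot":[[0,0,0],[0,0,0],[0,0,0]]}'
python3 - <<'E'
from h import *
w=vision.grab_frame("wrist");save(w,"wrist3.png")
s=vision.grab_frame("scene");save(s,"scene3.png")
for n,f in(("w",w),("s",s)):
  for r in vision.tip_of(f,"mark")[:2]: print(n,r["conf"],r["location"],at(f,*r["location"],.027))
go([.607,-.09,.16],14)
E
```

```text
time_s: 5.22
tool_pos: [0.461, 0.2012, 0.162]
tool_rot: [0.0, 0.614, 0.789, 0.0]
force: [0.5, -0.2, -2.3]
opening: 0.156
gripper_force: 49.0
time_s: 6.05
tool_pos: [0.607, -0.083, 0.1614]
tool_rot: [0.0, 0.612, 0.791, 0.0]
force: [0.2, 1.7, -3.0]
opening: 0.152
gripper_force: 49.1
time_s: 6.3
tool_pos: [0.606, -0.0813, 0.1606]
tool_rot: [-0.0, 0.613, 0.79, 0.0]
force: [-1.0, 0.0, -2.5]
opening: 0.155
gripper_force: 49.2
s 0.57 [296.0, 260.6] [ 0.60033864 -0.09237641  0.027     ]
at [ 0.6059 -0.0803  0.1604] yaw_y 14.58 tilt [-3.e-04  3.e-04 -1.e+00] cm [-0.97 -0.14  0.04] rotz 0.58 F [ 0.1 -0.3 -2.7] open 0.15793846594215277 grip 49.23992335796356 t 6.5
```

View pics/wrist3.png

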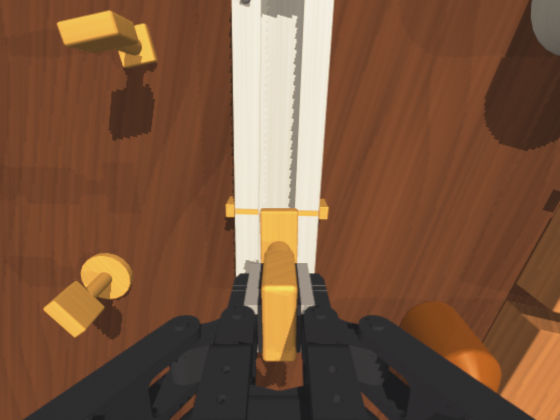

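View pics/scene3.png

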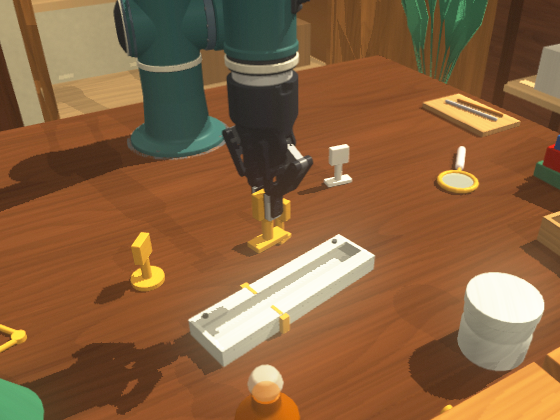

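The wrist view shows the tabs at about (230,208) and (323,209), with the slot running nearly vertically in the image. The foot points along the slot but sits a little short of the mark. I'll fit the rail's edges.

Run:
```python
from h import *
w=vision.grab_frame("wrist")
hsv=cv2.cvtColor(w["img"],cv2.COLOR_RGB2HSV);h,s,v=cv2.split(hsv)
P=[]
for r in range(20,190,10):
    x=np.where((s[r,200:360]<90)&(v[r,200:360]>110))[0]+200
    a,b=at(w,r,x.min(),.027),at(w,r,x.max()+1,.027);P.append(np.r_[a[:2],b[:2]])
P=np.array(P)
for k in(0,2):
    vx,vy,x0,y0=cv2.fitLine(P[:,k:k+2].astype(np.float32),cv2.DIST_HUBER,0,.01,.01).ravel()
    print("edge ang",np.degrees(np.arctan2(vy,vx)),x0,y0)
print("width",np.linalg.norm(P[:,:2]-P[:,2:],axis=1)[[0,5,10,16]])
m=((s>140)&(v>150)&(h>15)&(h<32)).astype(np.uint8);m[:195]=0;m[225:]=0
L=m.copy();L[:,236:]=0;L[:,:215]=0;Rr=m.copy();Rr[:,:319]=0;Rr[:,340:]=0
q=[]
for t in(L,Rr):
    p=np.argwhere(t);print(p.min(0),p.max(0),p.mean(0))
    # line on lip top
for a,b in(((238,257)),((300,316))):
    p=np.argwhere(m[:,a:b]);c=p.mean(0)+[.5,a+.5];g=at(w,*c,.027);q.append(g);print("line",c,np.round(g,4))
sl=np.degrees(np.arctan2(*(q[1]-q[0])[1::-1]));print("line angle",sl)
o,p,R=pose()
# mark = centreline intersect index line
c=(P[:,:2]+P[:,2:])/2;vx,vy,x0,y0=cv2.fitLine(c.astype(np.float32),cv2.DIST_HUBER,0,.01,.01).ravel();d=np.array([vx,vy]);n=np.array([-vy,vx])
mid=(q[0]+q[1])[:2]/2;mk=np.array([x0,y0])+d*((mid-[x0,y0])@d)
print("centre ang",np.degrees(np.arctan2(vy,vx)),"mark",mk)
go([*mk,.16],(np.degrees(np.arctan2(vy,vx))+180)%180-90)
```

```text
edge ang -77.160515 0.54764146 -0.0027955847
edge ang -77.1584 0.62247413 0.007930146
width [0.07490621 0.07521654 0.07554737 0.07580426]
[198 225] [217 234] [208.58940397 229.7615894 ]
[200 319] [220 328] [211.30065359 322.84313725]
line [212.90506329 247.19620253] [ 0.5812 -0.0989  0.027 ]
line [214.72222222 307.61111111] [ 0.6338 -0.087   0.027 ]
line angle 12.78784691767176
centre ang -77.08152 mark [ 0.606998 -0.093035]
at [ 0.606  -0.0803  0.1604] yaw_y 14.58 tilt [-1.e-04  2.e-04 -1.e+00] cm [-1.25 -0.22  0.04] rotz 1.66 F [-0.1 -0.2 -2.4] open 0.1534996017438289 grip 49.24039542675018 t 6.55
```

```bash
python3 -m creep '{"fingers":[1,1,1,1,1,1,1,1],"travel":[[-0.6,-0.1,0],[-0.65,-0.1,0],[0,0,1.6],[0,0,1.6],[0,0,1.6],[0,0,1.6],[0,0,1.6],[0,0,0]],"delta_rot":[[0,0,1.7],[0,0,0],[0,0,0],[0,0,0],[0,0,0],[0,0,0],[0,0,0],[0,0,0]]}'
python3 - <<'E'
from h import *
go([.607,-.093,.0765],12.9)
s=vision.grab_frame("scene");a=cv2.resize(s["img"][220:360,170:370],None,fx=3,fy=3,interpolation=2)
w=vision.grab_frame("wrist")["img"]
cv2.imwrite("pics/c4.png",cv2.cvtColor(cv2.vconcat([a[:300],cv2.resize(w[150:360,130:430],(600,300))])[:,:],cv2.COLOR_RGB2BGR))
E
```

```text
time_s: 7.22
tool_pos: [0.6044, -0.094, 0.0764]
tool_rot: [-0.003, 0.624, 0.781, -0.002]
force: [-0.2, 0.2, -3.1]
opening: 0.155
gripper_force: 49.1
at [ 0.6044 -0.094   0.0764] yaw_y 12.78 tilt [-0.0067  0.0011 -1.    ] cm [ 0.04  0.27 -0.01] rotz -0.12 F [-0.2  0.2 -3.1] open 0.154700842741616 grip 49.08580005168915 t 7.2167
```

View pics/c4.png

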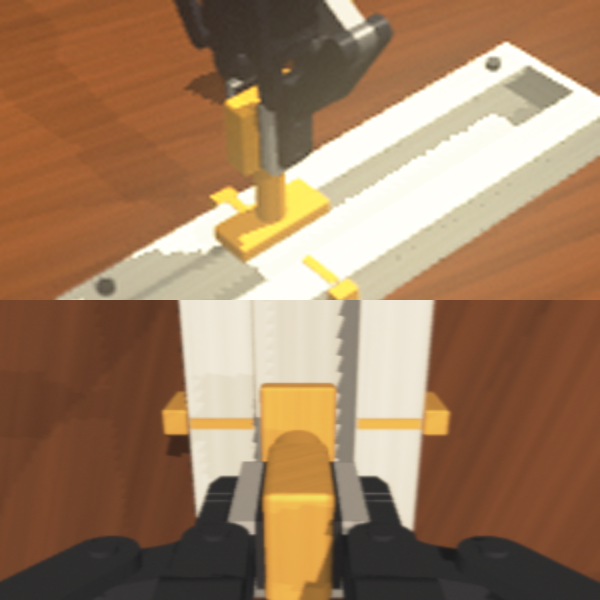

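The foot sits over the slot but is offset left, with gaps of about 7 px on the left and 21 px on the right. I'll shift +y by 2 mm and recheck.

```bash
python3 -m creep '{"fingers":[1,1,1],"travel":[[0,0.15,0],[0,0,0],[0,0,0]],"delta_rot":[[0,0,0],[0,0,0],[0,0,0]]}'
python3 - <<'E'
from h import *
go([.607,-.093,.0453],12.9)
E
```

```text
time_s: 7.57
tool_pos: [0.6102, -0.094, 0.0819]
tool_rot: [0.001, 0.624, 0.782, 0.001]
force: [-0.1, 0.4, -2.8]
opening: 0.158
gripper_force: 49.1
at [ 0.6102 -0.094   0.0819] yaw_y 12.8 tilt [ 2.7e-03 -6.0e-04 -1.0e+00] cm [ 0.18 -0.3   3.66] rotz -0.1 F [-0.1  0.4 -2.8] open 0.1577469690278238 grip 49.138718247413635 t 7.5667
```

```bash
python3 -m creep '{"fingers":[1,1,1,1],"travel":[[0,-0.15,0],[0,0,0],[0,0,0],[0,0,0]],"delta_rot":[[0,0,0],[0,0,0],[0,0,0],[0,0,0]]}'
python3 -m creep '{"fingers":[1,1,1,1],"travel":[[0,0,0],[0,0,0],[0,0,0],[0,0,0]],"delta_rot":[[0,0,0],[0,0,0],[0,0,0],[0,0,0]]}'
python3 - <<'E'
from h import *
go([.607,-.093,.0453],12.9)
E
```

```text
time_s: 7.9
tool_pos: [0.6074, -0.0941, 0.0805]
tool_rot: [0.0, 0.624, 0.782, 0.0]
force: [-0.2, -0.3, -3.1]
opening: 0.154
gripper_force: 49.1
time_s: 8.23
tool_pos: [0.6074, -0.0941, 0.0802]
tool_rot: [-0.0, 0.624, 0.782, -0.0]
force: [0.0, -0.3, -1.6]
opening: 0.16
gripper_force: 49.1
at [ 0.6074 -0.0941  0.0802] yaw_y 12.8 tilt [-2.e-04  0.e+00 -1.e+00] cm [ 0.11 -0.01  3.49] rotz -0.1 F [ 0.  -0.3 -1.6] open 0.16038118287032402 grip 49.1468471288681 t 8.2333
```

Settled on target; now lower gently, to about 3 mm above the floor.

```bash
python3 -m creep '{"fingers":[1,1,1,1,1,1,1,1,1,1],"travel":[[0.1,0,0.4],[0,0,0.4],[0,0,0.4],[0,0,0.4],[0,0,0.4],[0,0,0.4],[0,0,0.4],[0,0,0.2],[0,0,0.1],[0,0,0]],"delta_rot":[[0,0,0],[0,0,0],[0,0,0],[0,0,0],[0,0,0],[0,0,0],[0,0,0],[0,0,0],[0,0,0],[0,0,0]]}'
python3 -m creep '{"fingers":[1,1,1],"travel":[[0,0,0],[0,0,0],[0,0,0]],"delta_rot":[[0,0,0],[0,0,0],[0,0,0]]}'
python3 - <<'E'
from h import *
go([.607,-.093,.0453],12.9)
print(np.round(telemetry.get_obs()["joint_positions"],2))
E
```

```text
time_s: 9.07
tool_pos: [0.607, -0.0931, 0.0489]
tool_rot: [-0.0, 0.624, 0.782, -0.0]
force: [0.1, 0.6, -2.4]
opening: 0.157
gripper_force: 49.2
time_s: 9.32
tool_pos: [0.6075, -0.0932, 0.0496]
tool_rot: [0.0, 0.624, 0.782, 0.0]
force: [0.3, -0.3, -2.5]
opening: 0.158
gripper_force: 49.2
at [ 0.6075 -0.0932  0.0496] yaw_y 12.8 tilt [ 6.e-04 -1.e-04 -1.e+00] cm [ 0.03 -0.04  0.43] rotz -0.1 F [ 0.3 -0.3 -2.5] open 0.15803043158027988 grip 49.193419218063354 t 9.3167
[-0.19  0.32  1.89 -0.    0.93 -0.42]
```

```bash
python3 -m creep '{"fingers":[1,1,1,1,1,1,1,1,1,1],"travel":[[0,0,0],[0,0,0],[0,0,0],[0,0,0],[0,0,0],[0,0,0],[0,0,0],[0,0,0],[0,0,0],[0,0,0]],"delta_rot":[[0,0,5],[0,0,5],[0,0,5],[0,0,5],[0,0,5],[0,0,5],[0,0,5],[0,0,5],[0,0,5],[0,0,5]]}'
python3 - <<'E'
from h import *
go([.607,-.093,.0453],-77.1)
E
```

```text
time_s: 10.15
tool_pos: [0.6074, -0.0932, 0.0496]
tool_rot: [0.0, 0.897, 0.443, 0.0]
force: [-0.4, -0.0, -2.7]
opening: 0.159
gripper_force: 49.2
at [ 0.6074 -0.0932  0.0496] yaw_y -37.45 tilt [ 5.e-04 -1.e-04 -1.e+00] cm [-0.01 -0.04  0.43] rotz 39.65 F [-0.4 -0.  -2.7] open 0.15917440455562695 grip 49.21067833900452 t 10.15
```

```bash
python3 -m creep '{"fingers":[1,1,1,1,1,1,1,1,1,1],"travel":[[0,0,0],[0,0,0],[0,0,0],[0,0,0],[0,0,0],[0,0,0],[0,0,0],[0,0,0],[0,0,0],[0,0,0]],"delta_rot":[[0,0,5],[0,0,5],[0,0,5],[0,0,5],[0,0,5],[0,0,5],[0,0,5],[0,0,4.5],[0,0,0],[0,0,0]]}'
python3 -m creep '{"fingers":[1,1,1,1,1,1],"travel":[[0,0,0.15],[0,0,0.15],[0,0,0.1],[0,0,0.03],[0,0,0],[0,0,0]],"delta_rot":[[0,0,0],[0,0,0],[0,0,0],[0,0,0],[0,0,0],[0,0,0]]}'
python3 - <<'E'
from h import *
go([.607,-.093,.0453],-77.1)
E
```

```text
time_s: 10.98
tool_pos: [0.6073, -0.0932, 0.0495]
tool_rot: [0.0, 0.993, 0.117, 0.0]
force: [-0.1, -0.0, -2.1]
opening: 0.161
gripper_force: 49.2
time_s: 11.48
tool_pos: [0.6073, -0.0931, 0.0454]
tool_rot: [0.0, 0.993, 0.116, 0.0]
force: [-2.0, -0.1, 2.6]
opening: 0.153
gripper_force: 49.9
at [ 0.6073 -0.0931  0.0454] yaw_y -76.68 tilt [ 1.e-04 -0.e+00 -1.e+00] cm [-0.02 -0.01  0.01] rotz 0.42 F [-2.  -0.1  2.6] open 0.15258778058720462 grip 49.88321900367737 t 11.4833
```

The post is on the floor. Release, back off straight up, and check.

```bash
python3 -m creep '{"fingers":[0.5,0.3,0.1,0,0,0,0,0],"travel":[[0,0,0],[0,0,0],[0,0,0],[0,0,0],[0,0,0],[0,0,0],[0,0,0],[0,0,0]],"delta_rot":[[0,0,0],[0,0,0],[0,0,0],[0,0,0],[0,0,0],[0,0,0],[0,0,0],[0,0,0]]}'
python3 -m creep '{"fingers":[0,0,0,0,0,0,0,0,0,0],"travel":[[0,0,-0.5],[0,0,-1],[0,0,-1.5],[0,0,-2],[0,0,-2],[0,0,-2],[0,0,-2],[0,0,-1.5],[0,0,0],[0,0,0]],"delta_rot":[[0,0,0],[0,0,0],[0,0,0],[0,0,0],[0,0,0],[0,0,0],[0,0,0],[0,0,0],[0,0,0],[0,0,0]]}'
python3 - <<'E'
from h import *
s=vision.grab_frame("scene");a=cv2.resize(s["img"][220:360,170:370],(600,420),interpolation=2)
cv2.imwrite("pics/s5.png",cv2.cvtColor(a,cv2.COLOR_RGB2BGR))
for n in("scene","side","wrist"):
  f=vision.grab_frame(n)
  for t,z in(("hammer_post_grip",.063),("disc_post_grip",.059),("square_post_grip",.059)):
    for r in vision.tip_of(f,t)[:2]: print(n,t,round(r["conf"],2),np.round(at(f,*r["location"],z),3))
print(telemetry.get_obs()["force"])
E
```

```text
time_s: 12.15
tool_pos: [0.6072, -0.0931, 0.0449]
tool_rot: [0.0, 0.993, 0.116, 0.0]
force: [-0.7, 0.2, -0.4]
opening: 0.499
gripper_force: 0.0
time_s: 12.98
tool_pos: [0.6083, -0.0933, 0.172]
tool_rot: [0.001, 0.993, 0.116, 0.002]
force: [0.0, -0.1, -0.3]
opening: 0.496
gripper_force: 0.0
scene hammer_post_grip 0.92 [ 0.613 -0.094  0.063]
scene hammer_post_grip 0.55 [0.368 0.185 0.063]
scene disc_post_grip 0.78 [ 0.459 -0.218  0.059]
scene square_post_grip 0.76 [0.468 0.01  0.059]
side hammer_post_grip 0.89 [0.361 0.2   0.063]
side hammer_post_grip 0.82 [ 0.613 -0.106  0.063]
side disc_post_grip 0.85 [ 0.448 -0.213  0.059]
side square_post_grip 0.67 [0.464 0.005 0.059]
wrist hammer_post_grip 0.63 [ 0.607 -0.092  0.063]
wrist square_post_grip 0.81 [0.46  0.011 0.059]
[ 0.64765544 -0.10250613 -0.15573975]
```

View pics/s5.png

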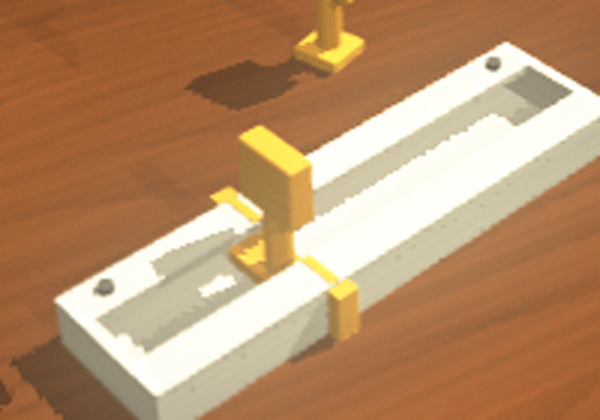

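The post stands upright at the mark, around (275,250) in the crop. Its wing and foot lie across the slot in line with the tabs, and the arm is clear of everything.

```bash
python3 -c "
from station import workorder
print(workorder.close_job())"
```

```text
the job is handed in; nothing more can be done
None
```

The hammer-head post is standing upright on the channel floor at the brass mark with its foot turned square across under both lips; the arm is clear, the round and square posts are where they stood, and the job is handed in at about 13 s on the robot's clock (no verdict was returned).

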